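Fit a hanging hook to the slotted turner

TASK

Take the steel S-hook out of its wooden block and hook it through the hole in the handle end of the slotted turner (the utensil with the broad square blade), so that the hook hangs freely from the turner's handle. Leave the turner and the two other utensils lying on the rack.

Things in the scene. Friction and masses are not known exactly. Their poses are not given: they have to be found in the camera images.
- s_hook: Round steel S-hook, bar 8 mm thick, 108 mm tall, 70 g, upright in a slot of a fixed wooden block 45 mm tall (its top 73 mm stand free). Origin: under the crown, level with its lowest point; z up; the S lies in its x-z plane. Crown: x 0, top z 108 mm, underside 100. Upper crook: free leg with the tip at x = +19 mm, straight stem at -19, 30 mm clear between; lower crook x -15 to -47.
- s_hook_tip (a point): Centre of the free end of the upper crook, local (19, 0, 71) mm of the S-hook, 37 mm below the top of the crown; the round end reaches 4 mm lower. Grip the crown from above, fingers on the hook's +y and -y sides, fingertips 10 to 15 mm below its top: deeper, they would meet the handle when hooking.
- turner: Black turner with a broad rectangular slotted blade (95 x 78 mm), 306 mm long, 120 g, loose, level on a rack, underside 150 mm up, blade over the sink. Origin: centre of the 30 mm hole in its handle end, underside; x to the blade. The end is a flat ring, 46 mm outside, 8 mm wide, 5 mm thick, towards the robot: strap centre at x = -19 mm, free edge -23; the tip goes in the hole, the stem outside.
- skimmer: Black skimmer with a round grid head (80 mm), loose on the rack; same handle, hole and origin as the turner. Not to be used. The three utensils lie 90 mm apart side by side in any order.
- palette_knife: Black palette knife with a narrow round-ended blade (32 mm wide), loose on the rack; same handle, hole and origin as the turner. Not to be used.

How it is judged:
At the end, for the whole second after the job is handed in: The S-hook hangs from the turner's handle (a slight sway is fine), within 34 degrees of upright, its upper tip through the hole (within 20 mm of its axis, 4 to 45 mm below the handle); the turner lies level on the rack (8 degrees), all three utensils within 40 mm of their places (horizontal distance between s_hook_tip and turner below 0.02 m and z of s_hook_tip in the frame of turner between -0.045 and -0.004 m and angle between s_hook's own z axis and vertical below 0.6 rad and height (world z) of turner above 0.13 m and angle between turner's own z axis and vertical below 0.15 rad and distance of each of turner, skimmer, palette_knife from where it was at the start of the episode below 0.04 m and linear speed of s_hook below 0.25 m/s); the robot touches nothing.
It fails at once if the skimmer or the palette knife is knocked away (more than 60 mm) (distance of any of skimmer, palette_knife from where it was at the start of the episode above 0.06 m).
It also fails if it takes over 48 s, if anything falls off the work surface, if the arm or the gripper's body presses on something with over 40 N, if the wrist force passes 120 N, or if a joint passes its speed limit or range.

ROBOT

A 7-joint arm with a two-finger parallel gripper is mounted at the origin on a cart in front of the work surface, level with it; the furniture and walls round the work are solid. World frame = base frame: x ahead of the robot, y to its left, z up, the work surface at z = 0. Lengths are in m, angles in rad, forces in N, time in s.
With the tool pointing down it reaches from about 0.35 to 0.9 m from the base axis. Payload 8.1 kg.
Tool frame: the origin (TCP) lies at the very end of the fingers, on their centre line; the grasp point (between the pads) lies 19 mm behind it; z points along the fingers, y is the line along which they close (so a half turn about z gives the same grasp; the last joint's range is limited). The gripper opens to 85 mm and grips with 20 to 120 N. Pads are 22 mm wide; open, the fingers measure 114 mm over their backs; the gripper's body (76 mm by 85 mm) begins 54 mm behind the grasp point. The pads swing forward as they close: fully open they stand 13 mm farther back than shut.
Start: joints at [-1.37, 0.434, 0.025, 1.573, -0.012, 1.134, -0.075], TCP at [0.187, 0.596, 0.205] pointing down, gripper open.
Joint ranges: [-2.62, 2.62], [-0.44, 2.09], [-1.27, 1.32], [0.08, 2.57], [-1.32, 4.46], [0.12, 2], [-2.74, 2.74]. Speed limits (rad/s): [2.22, 2.22, 3.01, 3.01, 3.14, 3.14, 3.14].

INTERFACE

Orientations are given as a rotation vector (axis times angle).
In Python, from workcell import arm gives the robot as it stands. The module is installed in compiled form; this text tells all that it offers.
- The arm moves only by the tool jog_arm, never from a script. Its argument "commands" is a list that holds one entry, the list of rows, each a list of 7 numbers: the turn, a rotation vector about the tool's x, y, z in rad, then the shift along the tool's x, y, z in cm, then the closure, from 0 (fully open) to 1 (shut). In form: [[[wx, wy, wz, tx, ty, tz, jaw], ...]]. A call has 1 to 8 rows; each row is the pose to reach, as a shift and turn from the pose commanded when the call began, along the tool's axes at that moment; what a row does not reach only later rows make up. A row lasts 1/12 s, in which the tool goes at most 41.7 mm and 7.16 degrees, less where a joint would pass 70% of its speed; a pose out of reach is approached as far as the arm can. A call with a gripper value outside its range is refused whole. The fingers move at their own pace and stop on an object; "grip_force" is the grip in N (left out, the last holds). Time passes only in rows, so rows that repeat a pose let the fingers close. It gives the time, the measured TCP pose, the force, the opening and the grip force at its end, in the units of the state.
- arm.read_state(): the state, without advancing time (a new reading comes with each control period).
- arm.get_image(name): name is "side" or "top" or "wrist"; returns (picture, depth): 400x640x3 uint8, red, green, blue; 400x640 float32, m along the optical axis (not along the pixel's ray), 0 where there is no reading.
- arm.camera_model(name): a dict with "vertical_fov" (degrees; the focal length in pixels is half the picture's height over the tangent of half this angle, whatever the lens; pixels are square), "cx", "cy" (the principal point, pixels), "T" (4x4, takes a point from camera to world coordinates); the wrist camera has in their place "hand_eye" (4x4, takes a point from camera to tool coordinates, whose origin is the TCP and whose axes are the flange's). Camera axes: x right, y up, looking along -z (the intrinsics and any distortion apply to the point x, -y, -z); pixel columns grow to the right and rows downward; lengths in m; the calibration is good to about 2 mm. A picture is of the moment at which its call begins: read the wrist's pose just before it. camera_model takes no time and is no camera call.
- arm.job_done(): hands the job in; it is judged then, once.
The state is a dict: "time_s": time; "joint_pos": joint angles; "joint_velocities": joint speeds; "joint_efforts": joint torques, N m; "ee_pos": TCP position; "eef_rot": TCP orientation; "contact_force": force on the tool from outside, world axes, zero at the start; "torque": the same for the moment, N m; "width": opening from 0.0 (shut) to 1.0 (fully open); "finger_force": force on a finger pad.
Only numpy, scipy, OpenCV 4.12 (cv2) and the standard library are available. Lean on these libraries where they do the work, as an engineer would, in place of code of your own. Each camera call takes 0.05 s, during which the arm holds its last target. There are 200 camera calls.

## Working session

There is one attempt and no reset: what is moved stays moved. The work goes in short steps, Python scripts to look and compute and a tool call to move; the robot and the scene stay as the last step left them, time stands still between calls to the robot, and variables do not carry over. Pictures are saved under pics/ and viewed, at most 14 in all, crops included, and the job is handed in when it is done.

Besides the shell and the picture viewer there is one more tool, called by a JSON object that holds its "fn" and its "kwargs". jog_arm: Moves the arm, as the interface text tells. Its arguments: {"type":"object","properties":{"commands":{"type":"array","items":{"type":"array","items":{"type":"array","items":{"type":"number"}}}},"grip_force":{"type":"number"}},"required":["commands"]}

```bash
mkdir -p pics; cat > h.py <<'E'
import numpy as np, cv2
from scipy.spatial.transform import Rotation as R
from workcell import arm
def model(n):
    m=arm.camera_model(n); f=200/np.tan(np.radians(m["vertical_fov"])/2)
    if "T" in m: T=np.array(m["T"])
    else:
        s=arm.read_state(); W=np.eye(4); W[:3,:3]=R.from_rotvec(s["eef_rot"]).as_matrix(); W[:3,3]=s["ee_pos"]
        T=W@np.array(m["hand_eye"])
    return m,f,T
def ray(M,u,v):
    m,f,T=M
    d=T[:3,:3]@np.array([(u-m["cx"])/f,-(v-m["cy"])/f,-1.]); return T[:3,3],d
def onplane(M,u,v,z):
    o,d=ray(M,u,v); return o+d*(z-o[2])/d[2]
def depthpt(M,u,v,dep): o,d=ray(M,u,v); return o+d*dep
def cloud(M,dep):
    m,f,T=M; v,u=np.mgrid[0:400,0:640]
    p=np.stack([(u-m["cx"])/f,-(v-m["cy"])/f,-np.ones_like(u)],-1)*dep[...,None]
    return p@T[:3,:3].T+T[:3,3]
def save(n,im,): cv2.imwrite("pics/"+n+".png",im[...,::-1])
E
python3 - <<'E'
from h import *
s=arm.read_state(); print({k:np.round(v,3) for k,v in s.items()})
for n in("side","top"):
    M=model(n); print({k:(np.round(v,3) if not isinstance(v,str) else v) for k,v in M[0].items()})
    im,d=arm.get_image(n); save(n,im); np.savez(n,im=im,d=d)
m=model("wrist"); print(m[0]); print(m[2])
im,d=arm.get_image("wrist"); save("wrist",im)
E
```

```text
{'time_s': np.float64(0.0), 'joint_pos': array([-1.37 ,  0.435,  0.025,  1.574, -0.012,  1.134, -0.075]), 'joint_velocities': array([ 0.002,  0.   , -0.001,  0.002, -0.001,  0.001, -0.   ]), 'joint_efforts': array([-2.0000e-03, -6.7047e+01,  1.0230e+00, -3.1621e+01,  1.5000e-02,
        1.3000e-02,  0.0000e+00]), 'ee_pos': array([0.187, 0.596, 0.204]), 'eef_rot': array([-4.750e-01, -3.105e+00,  3.000e-03]), 'contact_force': array([0.008, 0.173, 0.479]), 'torque': array([ 0.   , -0.003,  0.069]), 'finger_force': np.float64(0.0), 'width': np.float64(0.999)}
{'vertical_fov': np.float64(46.315), 'cx': np.float64(307.19), 'cy': np.float64(201.893), 'T': array([[ 0.852,  0.289, -0.436,  0.07 ],
       [-0.523,  0.442, -0.728, -0.691],
       [-0.018,  0.849,  0.528,  0.623],
       [ 0.   ,  0.   ,  0.   ,  1.   ]])}
{'vertical_fov': np.float64(52.495), 'cx': np.float64(310.838), 'cy': np.float64(195.09), 'T': array([[-0.023,  0.984, -0.178,  0.347],
       [-1.   , -0.022,  0.007,  0.011],
       [ 0.003,  0.179,  0.984,  0.947],
       [ 0.   ,  0.   ,  0.   ,  1.   ]])}
{'vertical_fov': 61.479719052994554, 'cx': 322.0281802606172, 'cy': 197.94212678248687, 'hand_eye': array([[ 7.69219499e-04,  9.56191995e-01,  2.92739263e-01,
         7.52525982e-02],
       [ 9.99999694e-01, -6.93616472e-04, -3.62058521e-04,
        -1.24328308e-04],
       [-1.43148685e-04,  2.92739452e-01, -9.56192236e-01,
        -1.69072068e-01],
       [ 0.00000000e+00,  0.00000000e+00,  0.00000000e+00,
         1.00000000e+00]])}
[[ 0.29840795 -0.91270408 -0.27914862  0.11506452]
 [ 0.95443763  0.28498453  0.0885021   0.61853243]
 [-0.00122319 -0.29283968  0.95616078  0.37289217]
 [ 0.          0.          0.          1.        ]]
```

View pics/top.png

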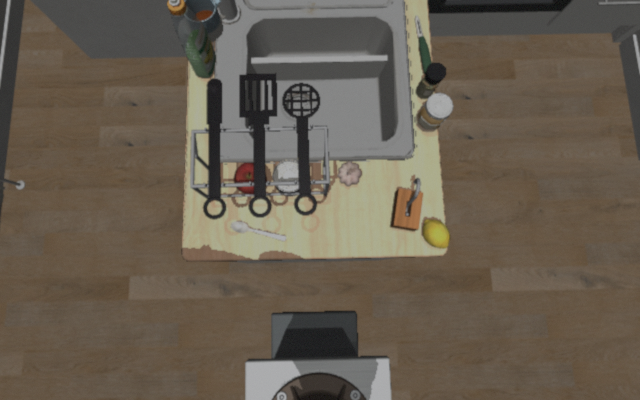

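View pics/side.png

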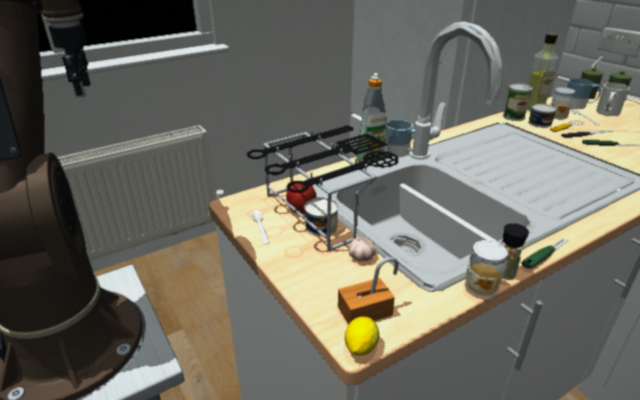

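The top view shows the turner in the middle with its ring hole near (260,206), the palette knife on its left and the skimmer on its right. The hook's block is at (408,208). In the side view the hook's crown is near (385,262).

```bash
python3 - <<'E'
from h import *
M=model("top");z=np.load("top.npz");im,d=z["im"],z["d"]
P=cloud(M,d)
for n,c in (("palette",(214,208)),("turner",(260,206)),("skimmer",(305,204))):
    u,v=c; w=P[v-14:v+15,u-14:u+15]; dark=(w[...,2]>.12)&(w[...,2]<.2)
    g=im[v-14:v+15,u-14:u+15].max(-1)<60
    # hole: light component enclosed at centre
    nl,lab,st,ce=cv2.connectedComponentsWithStats((~g).astype(np.uint8),connectivity=4)
    k=[i for i in range(1,nl) if 20<st[i,4]<300]
    for i in k:
        cc=ce[i]+[u-14,v-14]; print(n,st[i,4],cc.round(1),onplane(M,*cc,.1525).round(4),"medz",np.median(w[...,2][dark]) if dark.any() else None)
# axis of turner: centre at mid shaft
for v in (150,180):
    row=np.where(im[v,245:275].max(-1)<60)[0]+245; print(v,row.min(),row.max(),onplane(M,row.mean(),v,.153).round(4))
# hook
w=P[170:235,385:435].reshape(-1,3); 
for lo,hi in((.055,.08),(.08,.1),(.1,.13)):
    q=w[(w[:,2]>lo)&(w[:,2]<hi)]; print("top",lo,len(q),q.mean(0).round(4) if len(q) else "")
S=model("side");z=np.load("side.npz");P2=cloud(S,z["d"])
w=P2[240:330,330:410].reshape(-1,3); w=w[(np.linalg.norm(w[:,:2]-np.median(w[:,:2],0),axis=1)<.2)]
for lo,hi in((.055,.07),(.07,.09),(.09,.1),(.1,.13)):
    q=w[(w[:,2]>lo)&(w[:,2]<hi)]; 
    if len(q)>2:
        print("side",lo,len(q),q.mean(0).round(4),q.min(0).round(3),q.max(0).round(3))
q=w[(w[:,2]>.055)&(w[:,2]<.14)]; c=q[:,:2]; print(np.linalg.svd(c-c.mean(0))[2][0])
blk=P2[:,:,2]; 
cv2.imwrite("pics/c1.png",np.hstack([cv2.resize(z["im"][240:330,330:420,::-1],(400,400),interpolation=2),cv2.resize(im[165:240,380:455,::-1],(400,400),interpolation=2)]))
E
```

```text
palette 220 [214.3 207.4] [0.4701 0.1968 0.1525] medz 0.15366729358981546
turner 222 [259.8 205.8] [0.4712 0.1069 0.1525] medz 0.15376741578251352
skimmer 214 [304.9 203.7] [0.4734 0.0175 0.1525] medz 0.15365725901375882
150 254 264 [0.5857 0.1084 0.153 ]
180 253 266 [0.5234 0.1074 0.153 ]
top 0.055 23 [ 0.4912 -0.2197  0.0684]
top 0.08 24 [ 0.5039 -0.217   0.0906]
top 0.1 69 [ 0.5109 -0.2194  0.108 ]
side 0.055 93 [ 0.4419 -0.2557  0.0582] [ 0.407 -0.284  0.055] [ 0.492 -0.211  0.07 ]
side 0.07 79 [ 0.5087 -0.2198  0.0805] [ 0.487 -0.228  0.071] [ 0.533 -0.212  0.09 ]
side 0.09 41 [ 0.5083 -0.2201  0.0947] [ 0.49  -0.226  0.09 ] [ 0.533 -0.212  0.1  ]
side 0.1 108 [ 0.5104 -0.2201  0.1078] [ 0.492 -0.226  0.1  ] [ 0.532 -0.214  0.115]
[-0.87822475 -0.47824815]
```

View pics/c1.png

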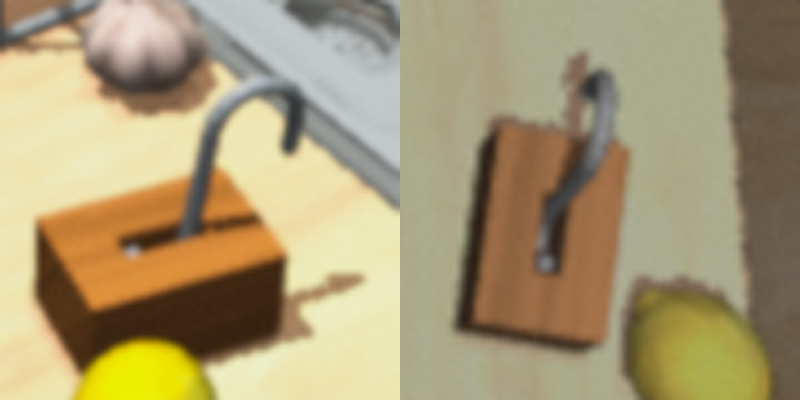

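```bash
cat >> h.py <<'E'
def go(p,yaw,s=None,base=None):
    """row (rotvec tool, shift cm) to TCP p, tool down with tool x at world angle yaw(deg)"""
    s=s or arm.read_state(); A=R.from_rotvec(s["eef_rot"]); o=np.array(s["ee_pos"])
    y=np.radians(yaw); c,n=np.cos(y),np.sin(y)
    B=R.from_matrix(np.array([[c,n,0],[n,-c,0],[0,0,-1.]]))
    return (A.inv()*B).as_rotvec().round(3), (A.inv().apply(np.array(p)-o)*100).round(2)
E
python3 - <<'E'
from h import *
for p in((.42,.36,.30),(.45,.05,.30),(.51,-.22,.22)): print(go(p,172))
E
```

```text
(array([-0.001, -0.   , -0.164]), array([-29.31, -15.55,  -9.59]))
(array([-0.001, -0.   , -0.164]), array([-41.44, -44.24,  -9.55]))
(array([-0.001, -0.   , -0.164]), array([-55.25, -68.19,  -1.53]))
```

{"fn": "jog_arm", "kwargs": {"commands": [[[0, 0, -0.164, -29.3, -15.5, -9.6, 0], [0, 0, -0.164, -29.3, -15.5, -9.6, 0], [0, 0, -0.164, -29.3, -15.5, -9.6, 0], [0, 0, -0.164, -29.3, -15.5, -9.6, 0], [0, 0, -0.164, -29.3, -15.5, -9.6, 0], [0, 0, -0.164, -29.3, -15.5, -9.6, 0], [0, 0, -0.164, -29.3, -15.5, -9.6, 0], [0, 0, -0.164, -29.3, -15.5, -9.6, 0]]]}}

```text
time_s: 0.82
ee_pos: [0.4132, 0.367, 0.2978]
eef_rot: [-0.219, -3.134, 0.0]
contact_force: [1.1, 0.6, 0.3]
width: 1.001
finger_force: 0.0
```

```bash
python3 - <<'E'
from h import *
s=arm.read_state(); print(s["joint_pos"].round(2))
for p in((.45,.05,.30),(.51,-.22,.22)): print(go(p,172))
E
```

```text
[-0.91  0.25  0.11  1.61 -0.03  1.28  0.64]
(array([-0., -0., -0.]), array([ -8.07, -30.88,  -0.22]))
(array([-0., -0., -0.]), array([-17.77, -56.78,   7.77]))
```

{"fn": "jog_arm", "kwargs": {"commands": [[[0, 0, 0, -8, -30.9, -0.2, 0], [0, 0, 0, -8, -30.9, -0.2, 0], [0, 0, 0, -8, -30.9, -0.2, 0], [0, 0, 0, -8, -30.9, -0.2, 0], [0, 0, 0, -8, -30.9, -0.2, 0], [0, 0, 0, -8, -30.9, -0.2, 0], [0, 0, 0, -8, -30.9, -0.2, 0], [0, 0, 0, -8, -30.9, -0.2, 0]]]}}

```text
time_s: 1.48
ee_pos: [0.4481, 0.0473, 0.2994]
eef_rot: [0.225, 3.133, -0.001]
contact_force: [0.2, -0.3, -0.1]
width: 1.0
finger_force: 0.0
```

{"fn": "jog_arm", "kwargs": {"commands": [[[0, 0, 0, -9.7, -25.9, 8, 0], [0, 0, 0, -9.7, -25.9, 8, 0], [0, 0, 0, -9.7, -25.9, 8, 0], [0, 0, 0, -9.7, -25.9, 8, 0], [0, 0, 0, -9.7, -25.9, 8, 0], [0, 0, 0, -9.7, -25.9, 8, 0], [0, 0, 0, -9.7, -25.9, 8, 0], [0, 0, 0, -9.7, -25.9, 8, 0]]]}}

```text
time_s: 2.15
ee_pos: [0.5067, -0.2261, 0.2173]
eef_rot: [-0.232, -3.131, 0.007]
contact_force: [-0.7, 0.1, 0.7]
width: 0.999
finger_force: 0.0
```

{"fn": "jog_arm", "kwargs": {"commands": [[[0, 0, 0, 0, 0, 0, 0], [0, 0, 0, 0, 0, 0, 0]]]}}

```text
time_s: 2.32
ee_pos: [0.5081, -0.2178, 0.2189]
eef_rot: [-0.22, -3.133, -0.001]
contact_force: [-0.2, 0.4, -1.0]
width: 1.0
finger_force: 0.0
```

```bash
python3 - <<'E'
from h import *
s=arm.read_state(); print(s["joint_pos"].round(2),s["ee_pos"].round(4),s["eef_rot"].round(3))
M=model("wrist"); im,d=arm.get_image("wrist"); save("w1",im); np.savez("w1",im=im,d=d)
P=cloud(M,d); m=(P[...,2]>.06)&(P[...,2]<.14)&(np.abs(P[...,0]-.51)<.05)&(np.abs(P[...,1]+.22)<.03)
q=P[m]; c=q[:,:2]; print(len(q),q.mean(0),q.min(0),q.max(0)); v=np.linalg.svd(c-c.mean(0),full_matrices=False)[2][0]; print("dir",v,np.degrees(np.arctan2(v[1],v[0])))
t=q[q[:,2]>np.percentile(q[:,2],97)]; print("top",t.mean(0))
e=(c-c.mean(0))@v; print("extent",e.min(),e.max(), "mid",c.mean(0)+v*(e.min()+e.max())/2)
E
```

```text
[-0.09  0.32  0.53  1.76 -0.18  1.11  1.93] [ 0.5081 -0.2178  0.2189] [-2.200e-01 -3.133e+00 -1.000e-03]
517 [ 0.50487929 -0.21784441  0.10228471] [ 0.4860146  -0.22604097  0.06070269] [ 0.53176415 -0.21107297  0.11373032]
dir [ 0.98055452 -0.19624689] -11.317572390830389
top [ 0.51193057 -0.21928221  0.11304373]
extent -0.019145395400160563 0.02697795511165986 mid [ 0.50871941 -0.21861296]
```

View pics/w1.png

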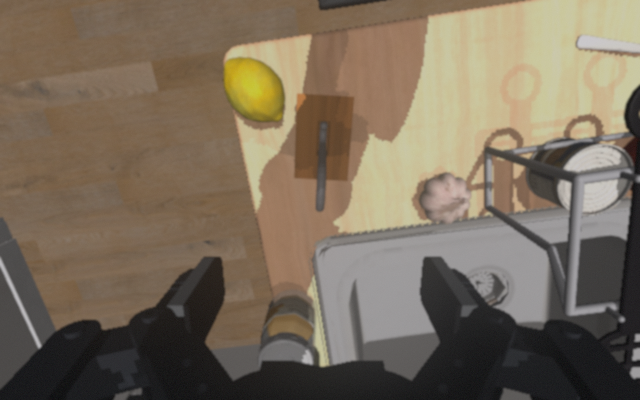

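The wrist view shows the hook edge-on at (322,125)–(320,205), almost in line with the tool's x axis. The block's edges lean about 2.3° more.

```bash
python3 - <<'E'
from h import *
M=model("wrist");z=np.load("w1.npz");im,d=z["im"],z["d"];P=cloud(M,d)
for u in(308,340): print("block top",np.median(P[110:170,u-4:u+5,2]))
m=(P[...,2]>.1)&(P[...,2]<.14)&(np.abs(P[...,0]-.51)<.05)&(np.abs(P[...,1]+.22)<.03)
q=P[m];c=q[:,:2];v=np.linalg.svd(c-c.mean(0),full_matrices=False)[2][0];e=(c-c.mean(0))@v
print(np.degrees(np.arctan2(v[1],v[0])),"mid",c.mean(0)+v*(e.min()+e.max())/2,e.min(),e.max())
for lo in range(84,116,4):
    k=q[np.abs(q[:,2]-lo/1000-.002)<.002]
# crown z profile along v
for a in range(-24,28,6):
    k=np.abs(e*1000-a)<3
    if k.any(): print(a,q[k].max(0).round(4))
g=cv2.cvtColor(im,cv2.COLOR_RGB2GRAY); hsv=cv2.cvtColor(im,cv2.COLOR_RGB2HSV)
ob=im[85:190,285:365]; blk=((ob[...,0].astype(int)-ob[...,2])>60)&(ob[...,1]<110)
r=cv2.minAreaRect(np.argwhere(np.abs(P[85:190,285:365,2]-np.median(P[110:170,304:313,2]))<.006)[:,::-1].astype(np.float32)); print(r)
p=np.array([onplane(M,b[0]+285,b[1]+85,.045) for b in cv2.boxPoints(r)]); print(p.round(3))
for yaw in(172,):print(go((.51,-.219,.15),169.7),go((.51,-.219,.1055),169.7))
E
```

```text
block top 0.044775360799335445
block top 0.04481276065153386
-11.554667592682149 mid [ 0.51237758 -0.21845499] -0.01720609908562648 0.02210060598267222
-18 [ 0.4954 -0.2115  0.104 ]
-12 [ 0.5018 -0.2117  0.1098]
-6 [ 0.5075 -0.2126  0.1125]
0 [ 0.5131 -0.2142  0.1138]
6 [ 0.5192 -0.215   0.114 ]
12 [ 0.5248 -0.2168  0.1129]
18 [ 0.5301 -0.2175  0.1093]
24 [ 0.5321 -0.2191  0.1026]
((38.09138107299805, 51.44654846191406), (57.19525146484375, 84.73587799072266), 3.3664605617523193)
[[ 0.511 -0.249  0.045]
 [ 0.428 -0.23   0.045]
 [ 0.439 -0.175  0.045]
 [ 0.523 -0.19   0.045]]
(array([ 0.001, -0.   ,  0.041]), array([-0.19, -0.18,  6.92])) (array([ 0.001, -0.   ,  0.041]), array([-0.19, -0.18, 11.37]))
```

```bash
python3 - <<'E'
from h import *
for z in(.15,.103):print(go((.513,-.2188,z),169))
E
```

```text
(array([ 0.001, -0.   ,  0.053]), array([-0.48, -0.12,  6.92]))
(array([ 0.001, -0.   ,  0.053]), array([-0.49, -0.12, 11.62]))
```

{"fn": "jog_arm", "kwargs": {"commands": [[[0, 0, 0.053, -0.5, -0.1, 3.5, 0], [0, 0, 0.053, -0.5, -0.1, 7, 0], [0, 0, 0.053, -0.5, -0.1, 9, 0], [0, 0, 0.053, -0.5, -0.1, 10.6, 0], [0, 0, 0.053, -0.5, -0.1, 11.6, 0], [0, 0, 0.053, -0.5, -0.1, 11.6, 0], [0, 0, 0.053, -0.5, -0.1, 11.6, 0.3], [0, 0, 0.053, -0.5, -0.1, 11.6, 0.6]]], "grip_force": 40}}

```text
time_s: 3.03
ee_pos: [0.5141, -0.2198, 0.1045]
eef_rot: [0.301, 3.125, -0.0]
contact_force: [0.5, 0.2, -0.3]
width: 0.747
finger_force: 0.0
```

{"fn": "jog_arm", "kwargs": {"commands": [[[0, 0, 0, 0, 0, 0, 0.7], [0, 0, 0, 0, 0, 0, 0.7]]]}}

```text
time_s: 3.2
ee_pos: [0.5138, -0.2201, 0.1043]
eef_rot: [0.302, 3.125, -0.0]
contact_force: [0.4, -0.1, 0.6]
width: 0.452
finger_force: 0.0
```

```bash
python3 - <<'E'
from h import *
s=arm.read_state(); print(s["ee_pos"].round(4),s["width"],go((.513,-.2188,.103),169))
M=model("side");im,d=arm.get_image("side")
c=im[200:330,310:440]; c=cv2.resize(c,(520,520),interpolation=2); save("s2",c)
E
```

```text
[ 0.5138 -0.2201  0.1043] 0.4516591443723325 (array([ 0.   ,  0.002, -0.001]), array([0.11, 0.11, 0.13]))
```

View pics/s2.png

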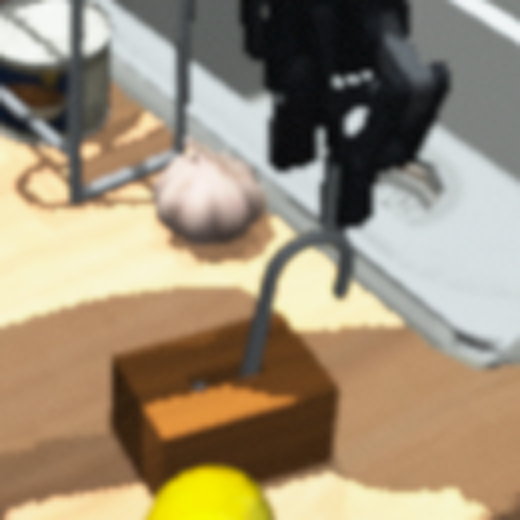

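The half-closed fingers straddle the crown at crop (320,240), with the tips just above it; they still swing forward as they close. I'll lower slightly and close.

{"fn": "jog_arm", "kwargs": {"commands": [[[0, 0, 0, 0.1, 0.1, 0.2, 0.8], [0, 0, 0, 0.1, 0.1, 0.2, 0.9], [0, 0, 0, 0.1, 0.1, 0.2, 1], [0, 0, 0, 0.1, 0.1, 0.2, 1], [0, 0, 0, 0.1, 0.1, 0.2, 1], [0, 0, 0, 0.1, 0.1, 0.2, 1], [0, 0, 0, 0.1, 0.1, 0.2, 1], [0, 0, 0, 0.1, 0.1, 0.2, 1]]], "grip_force": 60}}

```text
time_s: 3.92
ee_pos: [0.5123, -0.2188, 0.1012]
eef_rot: [0.303, 3.127, 0.0]
contact_force: [0.1, 0.5, -0.7]
width: -0.005
finger_force: 0.0
```

```bash
python3 - <<'E'
from h import *
s=arm.read_state(); print(s["ee_pos"].round(4),s["width"],s["finger_force"],s["contact_force"].round(1))
M=model("side");im,d=arm.get_image("side")
c=im[200:330,310:440]; c=cv2.resize(c,(520,520),interpolation=2); save("s3",c)
E
```

```text
[ 0.5123 -0.2188  0.1012] -0.005283306181332937 0.0 [ 0.1  0.5 -0.7]
```

View pics/s3.png

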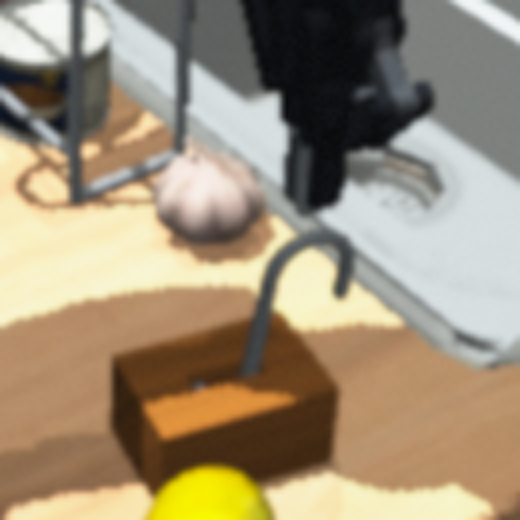

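The fingers shut on nothing: their tips at crop (310,205) sit just above the crown at (320,240). I'll measure both in the same picture.

```bash
python3 - <<'E'
from h import *
for n,(a,b,c,e) in (("side",(200,330,310,440)),("top",(130,240,340,450))):
    M=model(n);im,d=arm.get_image(n);P=cloud(M,d)[a:b,c:e];k=im[a:b,c:e].max(-1)
    near=(np.hypot(P[...,0]-.51,P[...,1]+.22)<.05)
    f=near&(k<40)&(P[...,2]>.08)
    if f.any():
        q=P[f]; lo=q[q[:,2]<np.percentile(q[:,2],8)]; print(n,"finger low",lo.mean(0).round(4),q[:,2].min())
    h=near&(k>=50)&(P[...,2]>.07)&(P[...,2]<.125)
    if h.any():
        q=P[h];t=q[q[:,2]>np.percentile(q[:,2],80)]; print(n,"hook",len(q),t.mean(0).round(4),q.min(0).round(4),q.max(0).round(4))
M=model("wrist");im,d=arm.get_image("wrist");P=cloud(M,d)
q=P[(P[...,2]>.06)&(P[...,2]<.14)&(np.hypot(P[...,0]-.51,P[...,1]+.22)<.04)];print("wrist",len(q))
save("w3",im); s=arm.read_state(); print(s["joint_pos"].round(3),s["ee_pos"])
E
```

```text
side finger low [ 0.5072 -0.229   0.1496] 0.13712238803743848
side hook 228 [ 0.5112 -0.2197  0.1116] [ 0.4875 -0.2273  0.071 ] [ 0.5334 -0.2114  0.1145]
top finger low [ 0.5081 -0.1984  0.1792] 0.14263127684452515
top hook 47 [ 0.5017 -0.217   0.1095] [ 0.487  -0.2217  0.0702] [ 0.5048 -0.2123  0.1126]
wrist 1362
[-0.042  0.462  0.484  1.892 -0.278  0.854  1.961] [ 0.51232998 -0.21882384  0.10124094]
```

View pics/w3.png

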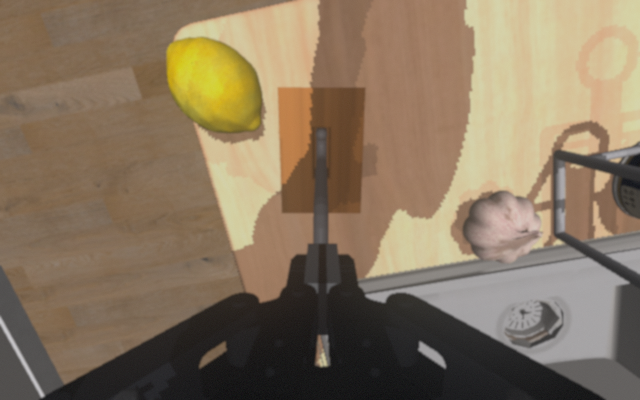

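The wrist view shows the shut fingertips (light pad ends at about (322,245)–(322,280)) above the hook, covering its crown. I'll measure the fingertips in tool coordinates.

```bash
python3 - <<'E'
from h import *
M=model("wrist");im,d=arm.get_image("wrist");P=cloud(M,d)
for v in range(150,345,10): print(v,im[v,322],d[v,322].round(4),P[v,322].round(4), P[v,314].round(4))
S=model("side");im,d=arm.get_image("side");P=cloud(S,d)
for v in range(236,266,2): print(v,[ (tuple(P[v,u].round(3)),int(im[v,u].max())) for u in(386,389)])
E
```

```text
150 [94 88 85] 0.252 [ 0.4772 -0.212   0.0189] [ 0.4755 -0.2177  0.0219]
160 [73 64 60] 0.2426 [ 0.4825 -0.213   0.0304] [ 0.4825 -0.2191  0.0238]
170 [71 64 58] 0.2217 [ 0.4849 -0.2135  0.0529] [ 0.4898 -0.2205  0.0244]
180 [71 64 59] 0.2072 [ 0.4876 -0.214   0.0689] [ 0.4925 -0.2206  0.0447]
190 [71 64 59] 0.192 [ 0.4894 -0.2143  0.0854] [ 0.4994 -0.222   0.0452]
200 [74 68 65] 0.1818 [ 0.4917 -0.2148  0.0968] [ 0.4923 -0.2194  0.0923]
210 [82 76 73] 0.1767 [ 0.4952 -0.2155  0.1032] [ 0.4951 -0.2198  0.101 ]
220 [89 83 82] 0.1733 [ 0.4989 -0.2162  0.108 ] [ 0.4987 -0.2204  0.1063]
230 [95 90 89] 0.1719 [ 0.5032 -0.217   0.1107] [ 0.5034 -0.2213  0.1083]
240 [94 89 88] 0.1724 [ 0.5082 -0.218   0.1117] [ 0.5081 -0.2222  0.1102]
250 [51 44 37] 0.1437 [ 0.5006 -0.2165  0.1394] [ 0.4995 -0.2198  0.1404]
260 [48 40 34] 0.1344 [ 0.5003 -0.2165  0.1491] [ 0.5    -0.2197  0.1486]
270 [46 38 33] 0.1279 [ 0.5009 -0.2166  0.1561] [ 0.4997 -0.2194  0.1571]
280 [41 34 30] 0.1215 [ 0.5012 -0.2167  0.1628] [ 0.5009 -0.2195  0.1625]
290 [48 44 41] 0.1196 [ 0.5036 -0.2171  0.1655] [ 0.5    -0.2192  
[... 1733 characters left out ...]
009)), 151)]
256 [((np.float64(0.605), np.float64(-0.114), np.float64(0.007)), 172), ((np.float64(0.607), np.float64(-0.122), np.float64(0.011)), 139)]
258 [((np.float64(0.509), np.float64(-0.219), np.float64(0.114)), 125), ((np.float64(0.513), np.float64(-0.222), np.float64(0.114)), 107)]
260 [((np.float64(0.507), np.float64(-0.221), np.float64(0.112)), 98), ((np.float64(0.513), np.float64(-0.222), np.float64(0.11)), 94)]
262 [((np.float64(0.506), np.float64(-0.222), np.float64(0.109)), 187), ((np.float64(0.6), np.float64(-0.131), np.float64(0.005)), 177)]
264 [((np.float64(0.594), np.float64(-0.129), np.float64(0.0)), 247), ((np.float64(0.599), np.float64(-0.132), np.float64(0.001)), 246)]
```

Both cameras agree that the real fingertips end about 31 mm short of the reported TCP (z ≈ 0.132 against 0.101), and the crown top is at 0.1145. I'll open, go 29 mm lower and close again.

{"fn": "jog_arm", "kwargs": {"commands": [[[0, 0, 0, -0.15, 0, 0, 0.5], [0, 0, 0, -0.15, 0, 0, 0.5], [0, 0, 0, -0.15, 0, 0, 0.5], [0, 0, 0, -0.15, 0, 0, 0.5], [0, 0, 0, -0.15, 0, 1, 0.5], [0, 0, 0, -0.15, 0, 2, 0.5], [0, 0, 0, -0.15, 0, 2.9, 0.5], [0, 0, 0, -0.15, 0, 2.9, 0.5]]]}}

```text
time_s: 4.88
ee_pos: [0.5123, -0.2184, 0.0697]
eef_rot: [-0.302, -3.123, -0.001]
contact_force: [-0.6, -0.2, -0.1]
width: 0.502
finger_force: 0.0
```

{"fn": "jog_arm", "kwargs": {"commands": [[[0, 0, 0, 0, 0, 0, 0.7], [0, 0, 0, 0, 0, 0, 0.8], [0, 0, 0, 0, 0, 0, 0.9], [0, 0, 0, 0, 0, 0, 1], [0, 0, 0, 0, 0, 0, 1], [0, 0, 0, 0, 0, 0, 1], [0, 0, 0, 0, 0, 0, 1], [0, 0, 0, 0, 0, 0, 1]]], "grip_force": 60}}

```text
time_s: 5.55
ee_pos: [0.5142, -0.2192, 0.0725]
eef_rot: [0.302, 3.126, -0.0]
contact_force: [-0.4, -0.6, 2.3]
width: 0.068
finger_force: 58.9
```

```bash
python3 - <<'E'
from h import *
s=arm.read_state(); print(s["ee_pos"].round(4),s["width"],s["finger_force"],s["contact_force"].round(1))
S=model("side");im,d=arm.get_image("side");P=cloud(S,d)
for v in range(244,274,2): print(v,[ (P[v,u].round(3).tolist(),int(im[v,u].max())) for u in(384,388,392)])
E
```

```text
[ 0.5142 -0.2192  0.0725] 0.06774874590268438 58.883711384260096 [-0.4 -0.6  2.3]
244 [([0.508, -0.211, 0.139], 25), ([0.499, -0.231, 0.156], 17), ([0.508, -0.231, 0.152], 45)]
246 [([0.507, -0.213, 0.137], 32), ([0.499, -0.232, 0.152], 17), ([0.504, -0.236, 0.152], 17)]
248 [([0.507, -0.214, 0.133], 20), ([0.498, -0.233, 0.149], 17), ([0.496, -0.244, 0.157], 13)]
250 [([0.503, -0.218, 0.133], 31), ([0.499, -0.233, 0.145], 16), ([0.497, -0.244, 0.153], 15)]
252 [([0.503, -0.219, 0.129], 40), ([0.507, -0.225, 0.132], 30), ([0.496, -0.245, 0.15], 16)]
254 [([0.503, -0.219, 0.125], 42), ([0.505, -0.227, 0.129], 34), ([0.497, -0.245, 0.145], 13)]
256 [([0.504, -0.219, 0.121], 50), ([0.506, -0.227, 0.125], 32), ([0.507, -0.235, 0.129], 19)]
258 [([0.502, -0.221, 0.119], 55), ([0.506, -0.227, 0.12], 27), ([0.509, -0.233, 0.123], 20)]
260 [([0.502, -0.221, 0.114], 64), ([0.506, -0.227, 0.117], 27), ([0.509, -0.234, 0.119], 17)]
262 [([0.502, -0.222, 0.111], 66), ([0.504, -0.23, 0.115], 23), ([0.512, -0.231, 0.112], 20)]
264 [([0.502, -0.222, 0.106], 81), ([0.504, -0.23, 0.11], 20), ([0.51, -0.234, 0.111], 27)]
266 [([0.586, -0.132, 0.001], 187), ([0.508, -0.227, 0.102], 106), ([0.598, -0.142, 0.003], 195)]
268 [([0.581, -0.138, 0.001], 245), ([0.59, -0.141, -0.0], 243), ([0.595, -0.146, 0.001], 242)]
270 [([0.578, -0.142, 0.001], 249), ([0.584, -0.148, 0.002], 249), ([0.591, -0.151, 0.001], 233)]
272 [([0.574, -0.146, 0.001], 249), ([0.58, -0.151, 0.001], 249), ([0.587, -0.156, 0.002], 228)]
```

The hook is gripped (58.9 N, opening ≈ 6 mm) with about 10.5 mm of crown between the tips. Next I lift it straight out.

{"fn": "jog_arm", "kwargs": {"commands": [[[0, 0, 0, 0, 0, -1, 1], [0, 0, 0, 0, 0, -2.5, 1], [0, 0, 0, 0, 0, -4.5, 1], [0, 0, 0, 0, 0, -7, 1], [0, 0, 0, 0, 0, -10, 1], [0, 0, 0, 0, 0, -13.5, 1], [0, 0, 0, 0, 0, -17, 1], [0, 0, 0, 0, 0, -19, 1]]]}}

```text
time_s: 6.27
ee_pos: [0.5143, -0.2198, 0.2666]
eef_rot: [0.303, 3.123, -0.001]
contact_force: [0.9, -0.7, -0.7]
width: 0.067
finger_force: 58.6
```

```bash
python3 - <<'E'
from h import *
s=arm.read_state(); print(s["ee_pos"].round(4),s["width"],s["finger_force"],s["contact_force"].round(1),s["joint_pos"].round(2))
im,d=arm.get_image("side"); save("s4",cv2.resize(im[100:300,270:470],(500,500),interpolation=2))
print(go((.453,.107,.262),180.5),go((.45,-.06,.262),180.5))
E
```

```text
[ 0.5143 -0.2198  0.2666] 0.06674033808002458 58.64049873496697 [ 0.9 -0.7 -0.7] [-0.11  0.29  0.56  1.68 -0.16  1.21  1.86]
(array([-0.001,  0.008, -0.202]), array([12.45, 30.93,  0.61])) (array([-0.001,  0.008, -0.202]), array([ 9.53, 14.48,  0.64]))
```

View pics/s4.png

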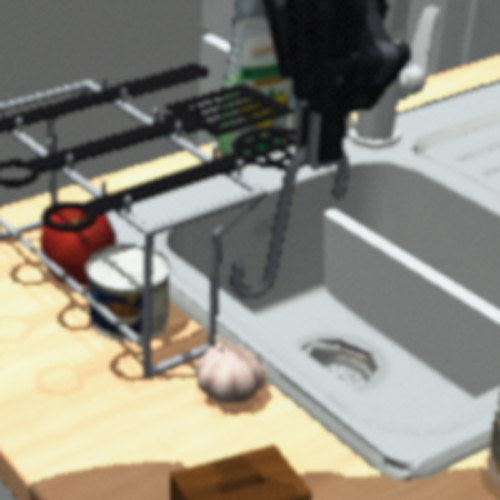

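The hook hangs upright in the grip with its bottom at crop (260,290), clear of the block. I'll carry it above the turner ring at this height.

{"fn": "jog_arm", "kwargs": {"commands": [[[0, 0, -0.1, 5, 8, 0.3, 1], [0, 0, -0.202, 12.4, 15, 0.3, 1], [0, 0, -0.202, 12.4, 19, 0.3, 1], [0, 0, -0.202, 12.4, 23, 0.3, 1], [0, 0, -0.202, 12.4, 26, 0.3, 1], [0, 0, -0.202, 12.4, 29, 0.3, 1], [0, 0, -0.202, 12.4, 30.9, 0.3, 1], [0, 0, -0.202, 12.4, 30.9, 0.3, 1]]]}}

```text
time_s: 6.98
ee_pos: [0.4502, 0.1037, 0.2598]
eef_rot: [-0.014, 3.141, 0.001]
contact_force: [1.5, -0.6, -0.6]
width: 0.064
finger_force: 58.8
```

{"fn": "jog_arm", "kwargs": {"commands": [[[0, 0, 0, 0, 0, 0, 1], [0, 0, 0, 0, 0, 0, 1], [0, 0, 0, 0, 0, 0, 1]]]}}

```text
time_s: 7.23
ee_pos: [0.4509, 0.1015, 0.2593]
eef_rot: [0.015, -3.141, 0.001]
contact_force: [-1.0, -0.1, -0.7]
width: 0.069
finger_force: 58.8
```

```bash
python3 - <<'E'
from h import *
s=arm.read_state(); print(s["ee_pos"].round(4),s["eef_rot"].round(3),s["width"],s["finger_force"],s["contact_force"].round(1),s["joint_pos"].round(2))
M=model("wrist"); im,d=arm.get_image("wrist"); save("w5",im); np.savez("w5",im=im,d=d)
im2,d2=arm.get_image("side"); np.savez("s5",im=im2,d=d2)
P=cloud(model("side"),d2)
k=im2.max(-1)
m=(np.hypot(P[...,0]-.453,P[...,1]-.107)<.09)&(P[...,2]>.17)&(P[...,2]<.292)
q=P[m]; print("side hook",len(q))
for lo in np.arange(.17,.30,.01):
    t=q[(q[:,2]>=lo)&(q[:,2]<lo+.01)]
    if len(t): print(round(lo,3),len(t),t.min(0).round(3),t.max(0).round(3))
print(go((.453,.107,.262),180.5))
E
```

```text
[0.4509 0.1015 0.2593] [ 1.500e-02 -3.141e+00  1.000e-03] 0.06927471986942085 58.83948798356869 [-1.  -0.1 -0.7] [-0.59  0.11  0.28  1.88 -0.03  1.15  1.28]
side hook 327
0.19 2 [0.413 0.098 0.199] [0.415 0.099 0.2  ]
0.2 47 [0.397 0.094 0.201] [0.425 0.103 0.21 ]
0.21 36 [0.394 0.095 0.21 ] [0.426 0.101 0.22 ]
0.22 41 [0.396 0.096 0.22 ] [0.427 0.105 0.23 ]
0.23 17 [0.422 0.096 0.23 ] [0.43  0.105 0.239]
0.24 20 [0.423 0.096 0.24 ] [0.431 0.101 0.25 ]
0.25 20 [0.424 0.096 0.25 ] [0.466 0.105 0.259]
0.26 38 [0.426 0.095 0.261] [0.47  0.103 0.27 ]
0.27 40 [0.426 0.094 0.27 ] [0.471 0.104 0.28 ]
0.28 52 [0.427 0.091 0.28 ] [0.471 0.104 0.29 ]
0.29 14 [0.432 0.09  0.29 ] [0.467 0.1   0.292]
(array([-0.   , -0.   , -0.002]), array([-0.19,  0.65, -0.27]))
```

View pics/w5.png

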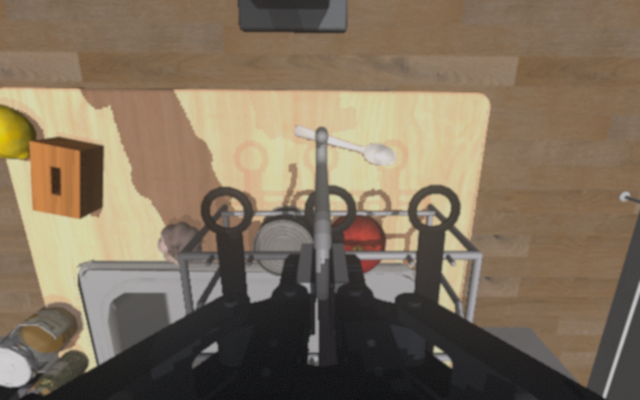

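The hook in the grip is at column 322. The turner's ring behind it is centred near (331,210), with the skimmer's ring at (226,210) and the palette knife's at (434,209).

```bash
python3 - <<'E'
from h import *
M=model("wrist");z=np.load("w5.npz");im,d=z["im"],z["d"];P=cloud(M,d)
for n,u in(("skim",226),("pal",434),("turn",331)):
    w=P[180:236,u-30:u+30]; m=(w[...,2]>.14)&(w[...,2]<.165)&(np.arange(180,236)[:,None]<212)
    q=w[m]; A=np.c_[2*q[:,:2],np.ones(len(q))]; 
    s=np.linalg.lstsq(A,(q[:,:2]**2).sum(1),rcond=None)[0]
    print(n,len(q),s[:2].round(4),"front x",np.percentile(q[:,0],2).round(4),"y",q[:,1].min().round(4),q[:,1].max().round(4),np.median(q[:,2]).round(4))
    print(onplane(M,u,210,.1525).round(4))
E
```

```text
skim 642 [0.4707 0.0187] front x 0.4509 y -0.0036 0.0408 0.1543
[0.4719 0.0175 0.1525]
pal 692 [0.4677 0.1973] front x 0.4478 y 0.1751 0.2196 0.1544
[0.4705 0.1979 0.1525]
turn 498 [0.4689 0.1078] front x 0.4492 y 0.0861 0.1302 0.1544
[0.4712 0.1086 0.1525]
```

{"fn": "jog_arm", "kwargs": {"commands": [[[0, 0, 0, -0.3, 0.6, 0, 1], [0, 0, 0, -0.3, 0.6, 0, 1], [0, 0, 0, -0.3, 0.6, 1, 1], [0, 0, 0, -0.3, 0.6, 3, 1], [0, 0, 0, -0.3, 0.6, 5, 1], [0, 0, 0, -0.3, 0.6, 6.5, 1], [0, 0, 0, -0.3, 0.6, 7.5, 1], [0, 0, 0, -0.3, 0.6, 7.5, 1]]]}}

```text
time_s: 8.0
ee_pos: [0.4527, 0.1074, 0.182]
eef_rot: [0.014, -3.138, 0.003]
contact_force: [-0.2, -0.5, -0.7]
width: 0.068
finger_force: 58.9
```

```bash
python3 - <<'E'
from h import *
s=arm.read_state(); print(s["ee_pos"].round(4),s["contact_force"].round(1))
print(go((.454,.1075,.1295),180.5))
im2,d2=arm.get_image("side"); P=cloud(model("side"),d2)
m=(np.hypot(P[...,0]-.453,P[...,1]-.107)<.06)&(P[...,2]>.16)&(P[...,2]<.21)
q=P[m]
for lo in np.arange(.16,.21,.01):
    t=q[(q[:,2]>=lo)&(q[:,2]<lo+.01)]
    if len(t): print(round(lo,3),len(t),t.min(0).round(3),t.max(0).round(3))
save("s6",cv2.resize(im2[110:230,210:330],(560,560),interpolation=2))
E
```

```text
[0.4527 0.1074 0.182 ] [-0.2 -0.5 -0.7]
(array([-0.002, -0.004, -0.   ]), array([-0.15,  0.02,  5.25]))
0.16 18 [0.424 0.103 0.161] [0.432 0.107 0.169]
0.17 16 [0.425 0.103 0.172] [0.433 0.108 0.179]
0.18 31 [0.427 0.102 0.181] [0.472 0.11  0.19 ]
0.19 35 [0.428 0.102 0.19 ] [0.476 0.11  0.2  ]
0.2 31 [0.429 0.1   0.2  ] [0.472 0.109 0.21 ]
```

View pics/s6.png

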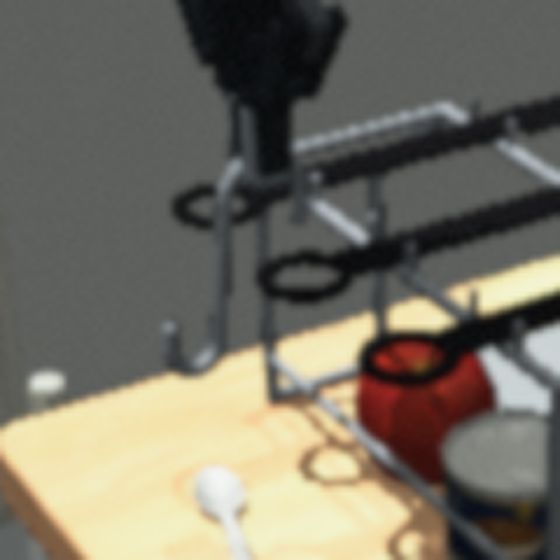

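The tip at crop (300,215) stands right over the turner's hole (305,275), with the stem outside the ring. Lowering now.

{"fn": "jog_arm", "kwargs": {"commands": [[[0, 0, 0, -0.15, 0, 0.8, 1], [0, 0, 0, -0.15, 0, 1.8, 1], [0, 0, 0, -0.15, 0, 2.8, 1], [0, 0, 0, -0.15, 0, 3.6, 1], [0, 0, 0, -0.15, 0, 4.3, 1], [0, 0, 0, -0.15, 0, 4.8, 1], [0, 0, 0, -0.15, 0, 5.2, 1], [0, 0, 0, -0.15, 0, 5.2, 1]]]}}

```text
time_s: 8.72
ee_pos: [0.4554, 0.108, 0.1317]
eef_rot: [0.014, -3.141, 0.0]
contact_force: [0.0, -0.4, -0.6]
width: 0.064
finger_force: 58.9
```

```bash
python3 - <<'E'
from h import *
s=arm.read_state(); print(s["ee_pos"].round(4),s["contact_force"].round(1),s["width"])
im2,d2=arm.get_image("side"); P=cloud(model("side"),d2)
m=(np.hypot(P[...,0]-.445,P[...,1]-.107)<.035)&(P[...,2]>.10)&(P[...,2]<.19)
q=P[m]
for lo in np.arange(.10,.19,.01):
    t=q[(q[:,2]>=lo)&(q[:,2]<lo+.01)]
    if len(t): print(round(lo,3),len(t),t.min(0).round(3),t.max(0).round(3))
save("s7",cv2.resize(im2[110:230,210:330],(560,560),interpolation=2))
E
```

```text
[0.4554 0.108  0.1317] [ 0.  -0.4 -0.6] 0.06390887319643597
0.1 14 [0.425 0.102 0.102] [0.433 0.11  0.109]
0.11 16 [0.426 0.102 0.11 ] [0.433 0.11  0.12 ]
0.12 12 [0.429 0.103 0.122] [0.437 0.112 0.13 ]
0.13 28 [0.429 0.102 0.13 ] [0.473 0.11  0.139]
0.14 17 [0.43  0.104 0.141] [0.471 0.111 0.15 ]
0.15 88 [0.432 0.085 0.15 ] [0.477 0.114 0.159]
0.16 63 [0.434 0.093 0.16 ] [0.475 0.118 0.17 ]
0.17 53 [0.444 0.09  0.17 ] [0.461 0.117 0.18 ]
0.18 56 [0.443 0.09  0.18 ] [0.462 0.121 0.19 ]
```

View pics/s7.png

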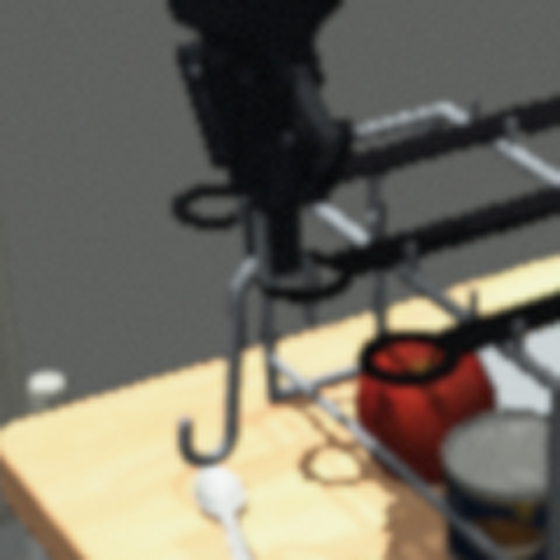

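The tip shows below the ring at (308,310) with the stem outside, and there is no contact force. I'll go 2 mm lower, release and rise.

{"fn": "jog_arm", "kwargs": {"commands": [[[0, 0, 0, 0.05, 0, 0.2, 1], [0, 0, 0, 0.05, 0, 0.2, 1], [0, 0, 0, 0.05, 0, 0.2, 1], [0, 0, 0, 0.05, 0, 0.2, 0.85], [0, 0, 0, 0.05, 0, 0.2, 0.7], [0, 0, 0, 0.05, 0, 0.2, 0.6], [0, 0, 0, 0.05, 0, 0.2, 0.6], [0, 0, 0, 0.05, 0, 0.2, 0.6]]]}}

```text
time_s: 9.43
ee_pos: [0.4552, 0.1081, 0.1303]
eef_rot: [-0.014, 3.141, 0.0]
contact_force: [-1.7, 0.1, -0.3]
width: 0.396
finger_force: 0.0
```

{"fn": "jog_arm", "kwargs": {"commands": [[[0, 0, 0, 0, 0, 0, 0.6], [0, 0, 0, 0, 0, 0, 0.6], [0, 0, 0, 0, 0, -0.7, 0.6], [0, 0, 0, 0, 0, -1.5, 0.6], [0, 0, 0, 0, 0, -3, 0.6], [0, 0, 0, 0, 0, -5, 0.6], [0, 0, 0, 0, 0, -8, 0.6], [0, 0, 0, 0, 0, -10, 0.6]]]}}

```text
time_s: 10.1
ee_pos: [0.4557, 0.1081, 0.2332]
eef_rot: [-0.014, 3.14, 0.001]
contact_force: [1.5, 0.2, 0.2]
width: 0.398
finger_force: 0.0
```

{"fn": "jog_arm", "kwargs": {"commands": [[[0, 0, 0, 0, 0, 0, 0.6], [0, 0, 0, 0, 0, 0, 0.6], [0, 0, 0, 0, 0, 0, 0.6], [0, 0, 0, 0, 0, 0, 0.6], [0, 0, 0, 0, 0, 0, 0.6], [0, 0, 0, 0, 0, 0, 0.6], [0, 0, 0, 0, 0, 0, 0.6], [0, 0, 0, 0, 0, 0, 0.6]]]}}

```text
time_s: 10.77
ee_pos: [0.455, 0.108, 0.2299]
eef_rot: [0.014, -3.141, 0.0]
contact_force: [-0.4, -0.1, 0.1]
width: 0.398
finger_force: 0.0
```

```bash
python3 - <<'E'
from h import *
for i in range(2):
    im2,d2=arm.get_image("side"); P=cloud(model("side"),d2)
    m=(np.hypot(P[...,0]-.445,P[...,1]-.107)<.05)&(P[...,2]>.04)&(P[...,2]<.17)
    q=P[m]
    for lo in np.arange(.04,.17,.02):
        t=q[(q[:,2]>=lo)&(q[:,2]<lo+.02)]
        if len(t): print(round(lo,3),len(t),t.min(0).round(3),t.max(0).round(3))
    z=arm.get_image("top")
save("s8",cv2.resize(im2[110:230,210:330],(560,560),interpolation=2))
E
```

```text
0.04 22 [0.443 0.106 0.052] [0.469 0.116 0.06 ]
0.06 49 [0.438 0.104 0.06 ] [0.47  0.113 0.08 ]
0.08 28 [0.45  0.106 0.081] [0.465 0.112 0.099]
0.1 28 [0.442 0.104 0.1  ] [0.457 0.112 0.12 ]
0.12 31 [0.433 0.103 0.12 ] [0.481 0.112 0.138]
0.14 190 [0.432 0.085 0.141] [0.495 0.134 0.16 ]
0.16 30 [0.441 0.103 0.16 ] [0.467 0.113 0.166]
0.04 28 [0.443 0.105 0.052] [0.465 0.111 0.06 ]
0.06 49 [0.437 0.103 0.06 ] [0.468 0.115 0.08 ]
0.08 25 [0.452 0.103 0.082] [0.465 0.111 0.099]
0.1 27 [0.44  0.101 0.1  ] [0.456 0.11  0.119]
0.12 33 [0.433 0.102 0.121] [0.481 0.112 0.14 ]
0.14 192 [0.433 0.085 0.14 ] [0.495 0.13  0.16 ]
0.16 29 [0.443 0.105 0.16 ] [0.465 0.112 0.166]
```

View pics/s8.png

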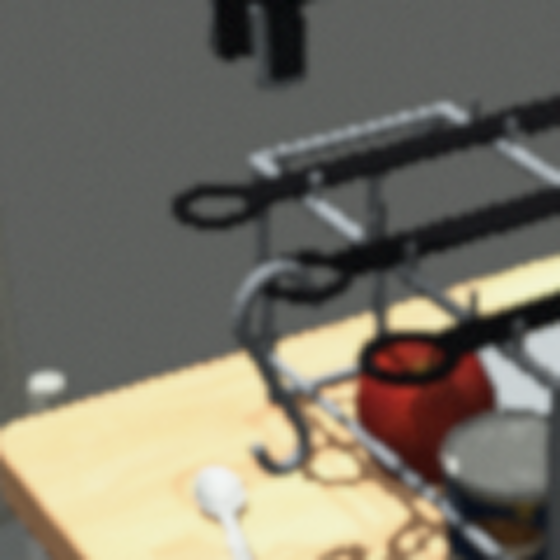

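The hook hangs from the turner's ring, free of the gripper and tilted toward the rack. I'll measure the tilt over time.

```bash
python3 - <<'E'
from h import *
M=model("side")
for i in range(8):
    im,d=arm.get_image("side"); P=cloud(M,d)
    q=P[(np.abs(P[...,1]-.108)<.01)&(P[...,2]>.09)&(P[...,2]<.135)&(P[...,0]>.425)&(P[...,0]<.466)]
    a=np.polyfit(q[:,2],q[:,0],1)[0]; t=P[(np.abs(P[...,1]-.108)<.012)&(P[...,2]>.115)&(P[...,2]<.145)&(P[...,0]>.468)&(P[...,0]<.49)]
    print(len(q),"tilt",np.degrees(np.arctan(-a)).round(1),"tip",t.mean(0).round(3) if len(t) else"",t[:,2].min().round(3) if len(t) else "",arm.read_state()["time_s"])
M=model("top");im,_=arm.get_image("top")
for n,(u,v) in (("pal",(214,208)),("skim",(305,204))):
    g=im[v-14:v+15,u-14:u+15].max(-1)>=60
    nl,lab,st,ce=cv2.connectedComponentsWithStats(g.astype(np.uint8),connectivity=4)
    print(n,[(ce[i]+[u-14,v-14]).round(1) for i in range(1,nl) if 20<st[i,4]<300])
E
```

```text
66 tilt 18.6 tip [0.474 0.11  0.135] 0.132 11.0167
65 tilt 15.7 tip [0.474 0.109 0.135] 0.132 11.0667
65 tilt 16.6 tip [0.474 0.11  0.135] 0.132 11.1167
64 tilt 19.3 tip [0.474 0.109 0.136] 0.134 11.1667
67 tilt 21.4 tip [0.475 0.111 0.135] 0.133 11.2167
61 tilt 22.0 tip [0.477 0.111 0.136] 0.136 11.2667
62 tilt 22.9 tip [0.477 0.111 0.136] 0.136 11.3167
64 tilt 22.7 tip [0.477 0.111 0.136] 0.135 11.3667
pal []
skim []
```

It sways about 16–23° and is still settling. I'll raise the arm a little more and wait.

{"fn": "jog_arm", "kwargs": {"commands": [[[0, 0, 0, 0, 0, -2, 0.6], [0, 0, 0, 0, 0, -4, 0.6], [0, 0, 0, 0, 0, -5, 0.6], [0, 0, 0, 0, 0, -5, 0.6], [0, 0, 0, 0, 0, -5, 0.6], [0, 0, 0, 0, 0, -5, 0.6], [0, 0, 0, 0, 0, -5, 0.6], [0, 0, 0, 0, 0, -5, 0.6]]]}}

```text
time_s: 12.08
ee_pos: [0.4547, 0.108, 0.2794]
eef_rot: [0.014, -3.14, 0.001]
contact_force: [-1.0, 0.5, 0.1]
width: 0.396
finger_force: 0.0
```

{"fn": "jog_arm", "kwargs": {"commands": [[[0, 0, 0, 0, 0, 0, 0.6], [0, 0, 0, 0, 0, 0, 0.6], [0, 0, 0, 0, 0, 0, 0.6], [0, 0, 0, 0, 0, 0, 0.6], [0, 0, 0, 0, 0, 0, 0.6], [0, 0, 0, 0, 0, 0, 0.6], [0, 0, 0, 0, 0, 0, 0.6], [0, 0, 0, 0, 0, 0, 0.6]]]}}

```text
time_s: 12.75
ee_pos: [0.4552, 0.1081, 0.2803]
eef_rot: [-0.014, 3.141, 0.0]
contact_force: [-1.0, -0.2, -0.9]
width: 0.398
finger_force: 0.0
```

{"fn": "jog_arm", "kwargs": {"commands": [[[0, 0, 0, 0, 0, 0, 0.6], [0, 0, 0, 0, 0, 0, 0.6], [0, 0, 0, 0, 0, 0, 0.6], [0, 0, 0, 0, 0, 0, 0.6], [0, 0, 0, 0, 0, 0, 0.6], [0, 0, 0, 0, 0, 0, 0.6], [0, 0, 0, 0, 0, 0, 0.6], [0, 0, 0, 0, 0, 0, 0.6]]]}}

```text
time_s: 13.42
ee_pos: [0.4552, 0.1081, 0.2803]
eef_rot: [-0.014, 3.142, 0.0]
contact_force: [0.2, 0.4, 0.3]
width: 0.399
finger_force: 0.0
```

```bash
python3 - <<'E'
from h import *
M=model("side")
for i in range(14):
    im,d=arm.get_image("side"); P=cloud(M,d)
    q=P[(np.abs(P[...,1]-.108)<.01)&(P[...,2]>.09)&(P[...,2]<.135)&(P[...,0]>.425)&(P[...,0]<.466)]
    a=np.polyfit(q[:,2],q[:,0],1)[0]; t=P[(np.abs(P[...,1]-.108)<.012)&(P[...,2]>.115)&(P[...,2]<.145)&(P[...,0]>.468)&(P[...,0]<.49)]
    print("tilt",np.degrees(np.arctan(-a)).round(1),"tip",t.mean(0).round(3) if len(t) else"")
w=P[(P[...,2]>.145)&(P[...,2]<.165)&(P[...,0]<.5)&(P[...,0]>.44)]
for n,y in(("pal",.197),("turn",.108),("skim",.018)):
    k=w[np.abs(w[:,1]-y)<.03]; print(n,len(k),(k.min(0)/2+k.max(0)/2).round(3))
print(arm.read_state()["time_s"])
E
```

```text
tilt 18.5 tip [0.474 0.109 0.136]
tilt 18.6 tip [0.475 0.11  0.136]
tilt 18.7 tip [0.474 0.11  0.136]
tilt 18.7 tip [0.475 0.11  0.135]
tilt 18.7 tip [0.474 0.11  0.136]
tilt 18.4 tip [0.475 0.111 0.135]
tilt 18.8 tip [0.474 0.109 0.136]
tilt 19.0 tip [0.475 0.111 0.135]
tilt 18.8 tip [0.474 0.11  0.136]
tilt 18.2 tip [0.475 0.111 0.135]
tilt 18.6 tip [0.475 0.111 0.135]
tilt 18.8 tip [0.474 0.11  0.136]
tilt 18.7 tip [0.475 0.111 0.135]
tilt 18.9 tip [0.474 0.11  0.136]
pal 144 [0.474 0.198 0.155]
turn 206 [0.47  0.107 0.157]
skim 187 [0.476 0.019 0.154]
14.1167
```

It has settled at about 18.7° of tilt, with the tip in the hole and the utensils still in place. I'm handing in the job.

```bash
python3 -c "
from workcell import arm
print(arm.job_done())"
```

```text
the job is handed in; nothing more can be done
None
```

The S-hook hangs still from the turner's handle hole, tilted about 19° (limit 34°). All three utensils are lying on the rack in their places, and I handed the job in at about 14 s; no verdict was shown.

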